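# Fit the double lid on the coin cell tin, then hold its outer cap up

### The job

Move the orange cell holder off the mouth of the coin cell tin and lay it flat in the grey tray with the other two holders. Then bring the nested lid set over in one piece (its yellow knob carries both lids) and lower it onto the tin until the yellow inner lid is plugged fully home; after that lift the green outer cap alone, leaving the inner lid seated. Finish while still holding the cap level above the tin, at least 5 cm up from where it sat; keep the tin standing where it is and leave the other two holders and the white lamp base undisturbed.

Things in the scene. Friction and masses are not known exactly. Their poses are not given: they have to be found in the camera images.
- tin: Loose round silver tin with a blue band, holding coin cells (0.4 kg): outside diameter 50 mm, height 60 mm, wall about 2 mm, open mouth 45 mm across. Origin at the centre of its underside, z up along its axis; the rim is 60 mm above the origin.
- inner_lid: Loose yellow inner lid, origin at the centre of its plug's foot, z up. Plug 32 mm across at the foot, 39 mm from z 6 to 16 mm; flange 52 mm across, z 16 to 20, which rests on the tin's rim (home: origin 44 mm above the tin's); round knob 18 mm across, z 20 to 49. Starts standing on the shelf, cap on it. Lifting by the knob carries the cap too. Sits by weight only, no snap.
- outer_cap: Loose green cap, 62 mm outside diameter (up to 65 at its facets), 19 mm tall, 57 mm inside, 3 mm top plate with a 30 mm hole. Origin at the centre of the skirt's lower edge, z up. Rests loosely on the inner lid's flange (2.5 mm play), origin 4 mm above the inner lid's; the knob stands 26 mm above its top. On the tin the skirt hangs 12 mm below the rim, about 3 mm clear all round.
- holder_a: Loose orange coin cell holder, a block 70 (x) by 26 (y) by 22 mm (z) with dark round cell seats on top. Origin at the centre of its underside. At the start it lies flat across the tin's open mouth, on the rim, in any direction.
- holder_b: Second orange holder, same shape and origin, lying in the tray; leave it alone.
- holder_c: Third orange holder, same shape and origin, lying in the tray; leave it alone.
- tray: Fixed grey open tray, outside 120 (x) by 230 (y) by 22 mm high, walls and floor 5 mm. Origin at the centre of its underside. Holders b and c lie in its +y half, their length along its x.
- tray_gap (a point): Middle of the free space on the tray's inner floor (5 mm above the shelf), at 55 mm towards the tray's -y end from its centre; axes as the tray's. A holder with its length along the tray's x fits here with over 40 mm free on both sides.
- lamp_base: Loose white ceramic lamp base, 68 mm across, 50 mm tall; origin at the centre of its underside. Leave alone.
Not all that is in view belongs to the job. Several things have the shape of the outer_cap; the one meant has the colours described above. What is shaped like the holder_a but pink is not meant.

How it is judged:
By the outcome, as a careful person would: the job done as asked, in the order asked, and still so for the second after the job is handed in, while the arm keeps its last pose, push and grip.
It also fails if it takes over 72 s, if anything falls off the work surface, if the arm or the gripper's body presses on something with over 40 N, if the wrist force passes 120 N, or if a joint passes its speed limit or range.

### The arm

A 7-joint arm with a two-finger parallel gripper is mounted at the origin on the work surface. World frame = base frame: x ahead of the robot, y to its left, z up, the work surface at z = 0. Lengths are in m, angles in rad, forces in N, time in s.
With the tool pointing down it reaches from about 0.425 to 0.925 m from the base axis. Payload 6.8 kg.
Tool frame: the origin (TCP) lies at the very end of the fingers, on their centre line; the grasp point (between the pads) lies r.pinch_z behind it (r.pinch_z is the distance from the TCP to the grasp point, in m); z points along the fingers, y is the line along which they close (so a half turn about z gives the same grasp; the last joint's range is limited). The gripper opens to 85 mm and grips with 20 to 120 N. Pads are 22 mm wide; open, the fingers measure 114 mm over their backs; the gripper's body (76 mm by 85 mm) begins 54 mm behind the grasp point. The pads swing forward as they close: fully open they stand 13 mm farther back than shut.
Start: joints at [-1.228, 0.477, 0.022, 1.555, -0.011, 1.109, -0.083], TCP at [0.294, 0.608, 0.231] pointing down, gripper open.
Joint ranges: [-2.96, 2.96], [-0.34, 2.1], [-1.41, 1.46], [0.24, 2.44], [-1.37, 4.51], [0.17, 1.92], [-2.96, 2.96]. Speed limits (rad/s): [2.39, 2.39, 3.14, 3.14, 3.14, 3.14, 3.14].

### API

Orientations are given as a rotation vector (axis times angle).
In Python, from bench import status, grab_frame, camera_model, r gives the robot as it stands. The module is installed in compiled form; this text tells all that it offers.
- The arm moves only by the shell command python3 -m creep 'ROWS' [FORCE]. ROWS is text: rows parted by semicolons, each of 7 numbers parted by spaces: the turn, a rotation vector about the tool's x, y, z in rad, then the shift along the tool's x, y, z in mm, then the opening, from -1 (shut) to 1 (fully open). In form: rx ry rz tx ty tz fingers; .... A call has 1 to 10 rows; each row is the pose to reach, as a shift and turn from the pose commanded when the call began, along the tool's axes at that moment; what a row does not reach only later rows make up. A row lasts 1/8 s, in which the tool goes at most 62.5 mm and 10.7 degrees, less where a joint would pass 70% of its speed; a pose out of reach is approached as far as the arm can. A call with a gripper value outside its range is refused whole. The fingers move at their own pace and stop on an object; FORCE is the grip in N (left out, the last holds). Time passes only in rows, so rows that repeat a pose let the fingers close. It gives the time, the measured TCP pose, the force, the opening and the grip force at its end, in the units of the state.
- status.get_obs(): the state, without advancing time (a new reading comes with each control period).
- grab_frame(name): name is "scene" or "top" or "wrist"; returns (picture, depth): 420x560x3 uint8, red, green, blue; 420x560 float32, m along the optical axis (not along the pixel's ray), 0 where there is no reading.
- camera_model(name): a dict with "K" (3x3 intrinsics, pixels), "rvec" (rotation vector, rad) and "tvec" (3), from world to camera coordinates, as OpenCV has them. Camera axes: x right, y down, z forward; pixel columns grow to the right and rows downward; lengths in m; the calibration is good to about 2 mm. A picture is of the moment at which its call begins: read the wrist's pose just before it. camera_model takes no time and is no camera call; for the wrist camera it gives the pose at the moment of the call.
- r.hand_in(): hands the job in; it is judged then, once.
The state is a dict: "clock": time; "joints": joint angles; "qvel": joint speeds; "tau": joint torques, N m; "tcp_pos": TCP position; "orientation": TCP orientation; "contact_force": force on the tool from outside, world axes, zero at the start; "moment": the same for the moment, N m; "grip_width": finger opening in m; "gripper_force": force on a finger pad.
Only numpy, scipy, OpenCV 4.12 (cv2) and the standard library are available. Lean on these libraries where they do the work, as an engineer would, in place of code of your own. Each camera call takes 0.05 s, during which the arm holds its last target. There are 200 camera calls.

## Working session

There is one attempt and no reset: what is moved stays moved. The work goes in short steps, Python scripts to look and compute and a shell command to move; the robot and the scene stay as the last step left them, time stands still between calls to the robot, and variables do not carry over. Pictures are saved under pics/ and viewed, at most 10 in all, crops included, and the job is handed in when it is done.

```bash
mkdir -p pics
cat > h.py <<'E'
import numpy as np, cv2
from bench import status, grab_frame, camera_model, r
from scipy.spatial.transform import Rotation as R
def cloud(name):
    m=camera_model(name); p,d=grab_frame(name)
    v,u=np.mgrid[:420,:560]; K=m["K"]
    c=np.stack([(u-K[0][2])/K[0][0]*d,(v-K[1][2])/K[1][1]*d,d],-1)
    Rm=R.from_rotvec(np.ravel(m["rvec"])).as_matrix()
    w=(c-np.ravel(m["tvec"]))@Rm
    w[d==0]=np.nan
    return p,w
def save(n,p,s=1):
    cv2.imwrite("pics/"+n+".png",cv2.resize(p[...,::-1],None,fx=s,fy=s,interpolation=cv2.INTER_CUBIC))
def totool(target):
    "world target for TCP -> tool-frame shift mm"
    o=status.get_obs(); 
    return R.from_rotvec(o["orientation"]).as_matrix().T@(np.array(target)-o["tcp_pos"])*1000
E
python3 - <<'E'
from h import *
for n in ("scene","top"):
    p,w=cloud(n); save(n,p,1.4); np.savez(n,p=p,w=w)
o=status.get_obs(); print(o); print(r.pinch_z); print(R.from_rotvec(o["orientation"]).as_matrix().round(3))
E
```

```text
{'clock': 0.1, 'joints': array([-1.22810809,  0.47771538,  0.02232278,  1.55634955, -0.01153294,
        1.10929486, -0.08308706]), 'qvel': array([-0.00075277, -0.00324523, -0.00053525, -0.00218327,  0.00171675,
       -0.00086504,  0.00042521]), 'tau': array([ 3.76992597e-03, -5.97756314e+01,  1.61343914e+00, -2.81951040e+01,
        1.28376242e-02,  4.95853266e-03, -1.16996000e-05]), 'tcp_pos': array([0.29383846, 0.60709505, 0.2304252 ]), 'orientation': array([-7.01996636e-01, -3.06186087e+00,  2.53606470e-03]), 'contact_force': array([ 0.29256957,  0.62235275, -0.49163095]), 'moment': array([ 0.02219284,  0.02264307, -0.00228782]), 'gripper_force': 0.0, 'grip_width': 0.08540708732215765}
0.0187
[[-0.9    0.436 -0.001]
 [ 0.436  0.9   -0.002]
 [-0.    -0.002 -1.   ]]
```

View pics/scene.png

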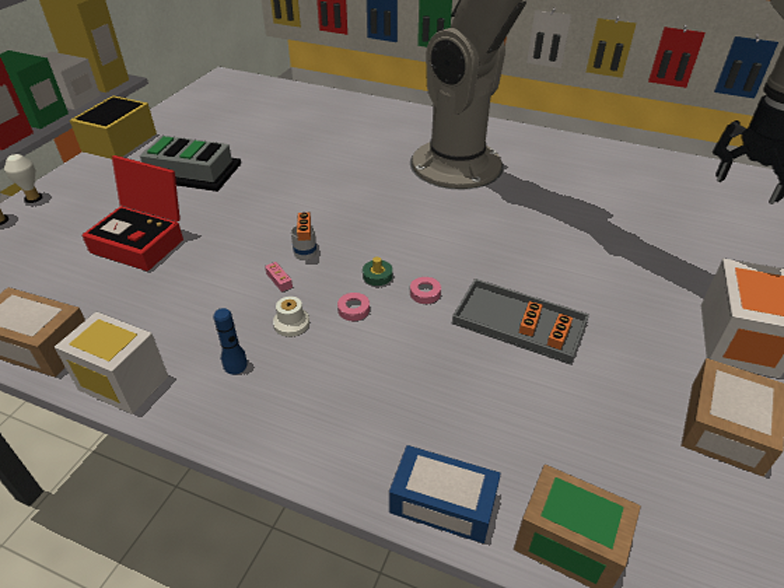

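View pics/top.png

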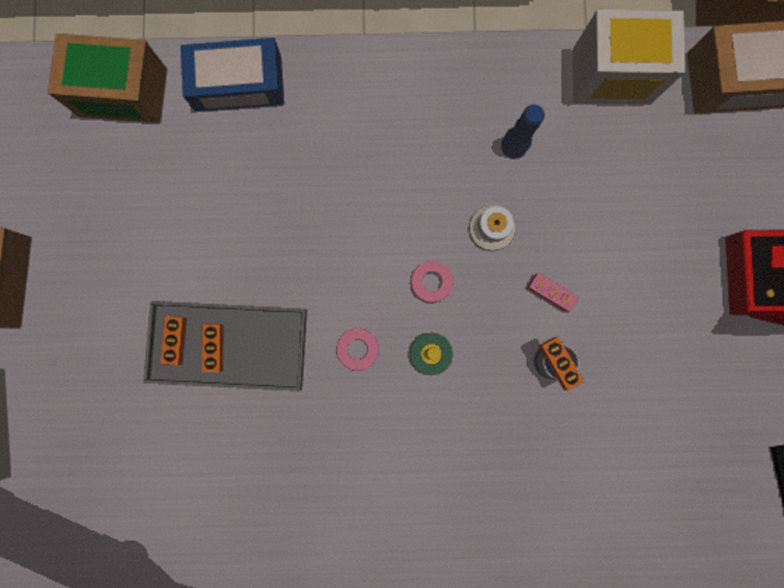

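Scene and top views, at 1.4x scale. In the top view, the orange holder lies on the tin at (562,363), the green cap with yellow knob is at (431,354), and the tray is at (226,346). Holders b and c are at its left (+y) end. The two pink rings, at (432,282) and (358,349), are the wrong colour, and so is the pink block at (553,292). The lamp base is at (492,228).

```bash
cat > meas.py <<'E'
from h import *
d=np.load("top.npz"); p,w=d["p"],d["w"]
hsv=cv2.cvtColor(p,cv2.COLOR_RGB2HSV); H,S,V=[hsv[...,i].astype(int) for i in range(3)]
def box(x0,y0,x1,y1):
    m=np.zeros(p.shape[:2],bool); m[int(y0/1.4):int(y1/1.4),int(x0/1.4):int(x1/1.4)]=1; return m
Z=w[...,2]
def rep(n,m):
    q=w[m]; q=q[~np.isnan(q[:,0])]
    (c,s,a)=cv2.minAreaRect((q[:,:2]*1000).astype(np.float32))
    print(n,len(q),"rect c",np.round(c,1),"size",np.round(s,1),"ang",round(a,1),"mean",(q.mean(0)*1000).round(1),"z pct",np.nanpercentile(q[:,2]*1000,[5,50,95]).round(1))
hb=box(520,325,600,400)
rep("holder_a",hb&(Z>.074)&(Z<.095))
rep("tin rim",hb&(Z>.05)&(Z<.066))
cb=box(400,325,465,385)
rep("cap top",cb&(H>40)&(H<95)&(S>80)&(Z>.017)&(Z<.032))
rep("cap any",cb&(Z>.010)&(Z<.032))
rep("knob top",cb&(Z>.045))
rep("holder_b/c 1",box(190,310,230,380)&(Z>.02)&(Z<.04)&(S>120))
rep("holder_b/c 2",box(155,310,190,375)&(Z>.02)&(Z<.04)&(S>120))
rep("tray rim",box(135,290,320,400)&(Z>.017)&(Z<.0245))
rep("tray floor",box(235,290,320,400)&(Z>.002)&(Z<.010))
rep("lamp",box(460,195,525,260)&(Z>.02))
rep("pinkblock",box(520,265,590,320)&(Z>.012))
rep("table",box(330,420,420,480))
save("crop",np.hstack([p[230:285,370:430],p[225:280,280:340]]),6)
E
python3 meas.py
```

```text
holder_a 546 rect c [ 480.7 -183.3] size [70.5 27.5] ang 28.0 mean [ 480.6 -182.1   82.1] z pct [78.7 82.3 84.9]
tin rim 105 rect c [ 487.  -180.8] size [61.1 48.9] ang 46.2 mean [ 482.2 -184.3   58.7] z pct [51.5 59.1 65.1]
cap top 423 rect c [497.  -10.1] size [57.3 56.4] ang 43.9 mean [496.6  -9.8  23.2] z pct [20.8 23.2 25.7]
cap any 651 rect c [496.4 -10.6] size [61.3 58.8] ang 89.1 mean [496.5  -9.7  22.6] z pct [18.8 22.8 25.6]
knob top 65 rect c [497.5 -10.5] size [16.  15.8] ang 88.9 mean [497.1 -10.5  49.1] z pct [47.1 49.2 50.8]
holder_b/c 1 389 rect c [510.3 310.6] size [26.8 67.4] ang 89.8 mean [509.5 309.4  26.8] z pct [23.1 27.  29.8]
holder_b/c 2 376 rect c [522.8 367.6] size [27.1 69.9] ang 85.1 mean [522.7 366.6  26.9] z pct [23.4 27.  30. ]
tray rim 939 rect c [514.  291.6] size [230. 120.] ang 86.0 mean [513.4 299.8  21.4] z pct [18.4 21.5 24. ]
tray floor 2670 rect c [515.7 219.7] size [126.4 161.1] ang 89.5 mean [510.8 230.5   5. ] z pct [2.4 5.  7.7]
lamp 552 rect c [ 680.8 -105.2] size [49.8 50.3] ang 6.2 mean [ 679.7 -104.4   46.1] z pct [21.8 49.7 52.9]
pinkblock 465 rect c [ 582.9 -192.3] size [70.4 26.4] ang 57.4 mean [ 582.5 -191.3   22.1] z pct [17.5 22.4 25.2]
table 2717 rect c [358.3  75.7] size [132.8  83.8] ang 89.1 mean [3.584e+02 7.580e+01 2.000e-01] z pct [-2.5  0.2  2.8]
```

View pics/crop.png

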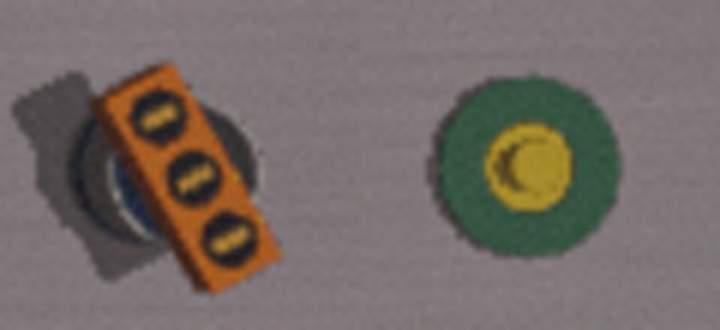

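The crop confirms both. On the left is the orange holder lying on the silver/blue tin, and on the right is the green cap with the yellow knob. The measured sizes and heights match the description.

Run:
```python
from h import *
for t in ([.53,.30,.2],[.4807,-.183,.16]): print(totool(t).round(1))
```

```text
[-346.4 -173.5   30.7]
[-512.4 -629.7   71.5]
```

```bash
python3 -m creep '0 0 0.4 -346 -173 30 1;0 0 0.6 -346 -173 30 1;0 0 0.8 -346 -173 30 1;0 0 1 -346 -173 30 1;0 0 1.2 -346 -173 30 1;0 0 1.4 -346 -173 30 1;0 0 1.6 -430 -400 50 1;0 0 1.8 -430 -400 50 1;0 0 2 -512 -630 71 1;0 0 2.199 -512 -630 71 1' 40
python3 - <<'E'
from h import *
print(totool([.4807,-.183,.16]).round(1)); o=status.get_obs(); print(R.from_rotvec(o["orientation"]).as_matrix().round(3), o['joints'].round(2))
E
```

```text
clock: 1.35
tcp_pos: [0.5025, 0.0611, 0.1811]
orientation: [-2.887, -1.237, -0.0]
contact_force: [0.8, 0.4, 1.3]
grip_width: 0.0854
gripper_force: 0.0
[-191.8  152.5   21. ]
[[ 0.69   0.724 -0.   ]
 [ 0.724 -0.69   0.   ]
 [ 0.    -0.    -1.   ]] [-0.73  0.29  0.59  2.04 -0.21  0.87 -0.79]
```

```bash
python3 -m creep '0 0 0.16 -96 76 10 1;0 0 0.32 -192 152 21 1;0 0 0.32 -192 152 21 1;0 0 0.32 -192 152 21 1;0 0 0.32 -192 152 21 1;0 0 0.32 -192 152 21 1;0 0 0.32 -192 152 21 1;0 0 0.32 -192 152 21 1'
cat > rim.py <<'E'
from h import *
p,w=cloud("wrist"); np.savez("wr",p=p,w=w); Z=w[...,2]
m=(Z>.077)&(Z<.09)&(abs(w[...,0]-.48)<.06)&(abs(w[...,1]+.183)<.06)
q=w[m]; print(len(q), cv2.minAreaRect((q[:,:2]*1000).astype(np.float32)), np.median(q,0))
o=status.get_obs(); print(R.from_rotvec(o["orientation"]).as_matrix().round(3), o['joints'].round(2)); print(totool([.4807,-.183,.063]).round(1))
save("w1",p)
E
python3 rim.py
```

```text
clock: 2.35
tcp_pos: [0.4827, -0.1795, 0.1603]
orientation: [-3.044, -0.775, -0.0]
contact_force: [-0.5, -0.6, 0.3]
grip_width: 0.0852
gripper_force: 0.0
3981 ((480.3132629394531, -180.33750915527344), (70.29741668701172, 25.842124938964844), 27.691255569458008) [ 0.48299463 -0.17896418  0.08225078]
[[ 0.879  0.478  0.   ]
 [ 0.478 -0.879  0.   ]
 [ 0.    -0.    -1.   ]] [-0.33  0.36  0.7   2.04 -0.31  0.85 -0.52]
[-3.3  2.  97.3]
```

View pics/w1.png

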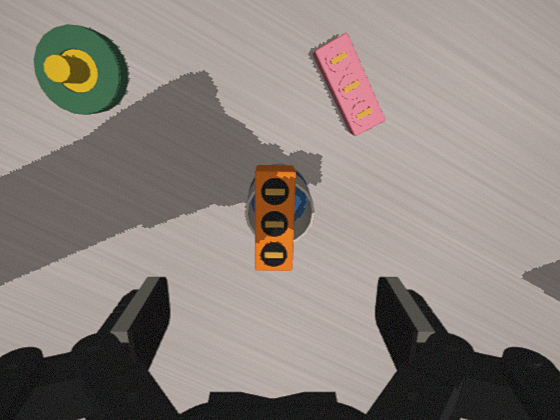

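The wrist view shows the orange holder on the tin at (275,218), square to the fingers. The green cap is at (80,70) and the pink block at (350,85).

```bash
python3 -m creep '0 0 0 -3 1 40 1;0 0 0 -3 1 75 1;0 0 0 -3 1 97 1;0 0 0 -3 1 97 1;0 0 0 -3 1 97 1;0 0 0 -3 1 97 -1;0 0 0 -3 1 97 -1;0 0 0 -3 1 97 -1;0 0 0 -3 1 97 -1;0 0 0 -3 1 97 -1' 40
```

```text
clock: 3.65
tcp_pos: [0.4803, -0.1832, 0.0637]
orientation: [-3.045, -0.771, -0.001]
contact_force: [-1.2, 1.2, 6.1]
grip_width: 0.0251
gripper_force: 41.3
```

```bash
python3 -m creep '0 0 0 0 0 -25 -1;0 0 0 0 0 -60 -1;0 0 0 0 0 -100 -1;0 0 0 0 0 -100 -1;0 0 0 0 0 -100 -1'
python3 - <<'E'
from h import *
print(totool([.5102,.2367,.16]).round(1)); o=status.get_obs(); M=R.from_rotvec(o["orientation"]).as_matrix();print(M.round(3), np.degrees(np.arctan2(M[1,0],M[0,0])))
p,w=cloud("top");np.savez("top2",p=p,w=w); Z=w[...,2]
# tin rim circle
m=(Z>.050)&(Z<.068)&(abs(w[...,0]-.482)<.04)&(abs(w[...,1]+.183)<.04)
q=(w[m][:,:2]*1000).astype(np.float32); print(len(q),cv2.minEnclosingCircle(q),cv2.minAreaRect(q),cv2.fitEllipse(q))
p,w=cloud("wrist"); np.savez("wr2",p=p,w=w)
E
```

```text
clock: 4.28
tcp_pos: [0.4797, -0.1828, 0.1628]
orientation: [-3.045, -0.771, 0.001]
contact_force: [-0.9, -0.4, -0.2]
grip_width: 0.0249
gripper_force: 40.5
[ 226.5 -354.4    2.9]
[[ 0.879  0.476 -0.001]
 [ 0.476 -0.879  0.001]
 [-0.    -0.001 -1.   ]] 28.427604730526156
66 ((482.83135986328125, -180.8836212158203), 23.624643325805664) ((483.56402587890625, -172.65911865234375), (21.140422821044922, 47.02206039428711), 84.90953063964844) ((482.16937255859375, -185.36306762695312), (45.44263458251953, 47.19972229003906), 81.43763732910156)
```

```bash
python3 -m creep '0 0 0.15 55 -85 2 -1;0 0 0.3 110 -170 2 -1;0 0 0.45 165 -260 2 -1;0 0 0.566 226 -354 2 -1;0 0 0.566 226 -354 2 -1;0 0 0.566 226 -354 2 -1;0 0 0.566 226 -354 2 -1;0 0 0.566 226 -354 2 -1;0 0 0.566 226 -354 2 -1;0 0 0.566 226 -354 2 -1'
python3 - <<'E'
from h import *
print(totool([.5102,.2367,.010]).round(1)); o=status.get_obs(); M=R.from_rotvec(o["orientation"]).as_matrix();print( np.degrees(np.arctan2(M[1,0],M[0,0])))
p,w=cloud("wrist"); np.savez("wr3",p=p,w=w)
p,w=cloud("top");np.savez("top3",p=p,w=w); Z=w[...,2]
m=(Z>.050)&(Z<.068)&(abs(w[...,0]-.482)<.04)&(abs(w[...,1]+.183)<.04)
q=(w[m][:,:2]*1000).astype(np.float32); print(len(q),cv2.minEnclosingCircle(q),cv2.minAreaRect(q),cv2.fitEllipse(q))
E
```

```text
clock: 5.62
tcp_pos: [0.5105, 0.2336, 0.161]
orientation: [3.139, -0.115, -0.001]
contact_force: [-0.3, 0.2, -0.7]
grip_width: 0.0256
gripper_force: 40.5
[ -0.4  -3.2 151. ]
-4.186330250769047
147 ((482.4034118652344, -187.4988555908203), 25.72107696533203) ((481.5307922363281, -186.6912841796875), (49.481632232666016, 48.393028259277344), 41.544395446777344) ((481.98016357421875, -186.38064575195312), (47.22808837890625, 47.73908996582031), 178.58067321777344)
```

```bash
python3 -m creep '0 0 0 0 -3 50 -1;0 0 0 0 -3 100 -1;0 0 0 0 -3 130 -1;0 0 0 0 -3 143 -1;0 0 0 0 -3 148 -1;0 0 0 0 -3 150 -1;0 0 0 0 -3 151 -1;0 0 0 0 -3 151 -1;0 0 0 0 -3 151 -1'
```

```text
clock: 6.85
tcp_pos: [0.5109, 0.2388, 0.0107]
orientation: [-3.139, 0.11, -0.001]
contact_force: [-0.4, 0.3, 0.1]
grip_width: 0.0252
gripper_force: 40.5
```

```bash
python3 -m creep '0 0 0 0 0 1 -1;0 0 0 0 0 2 -1;0 0 0 0 0 2 -1;0 0 0 0 0 2 0.1;0 0 0 0 0 2 0.1;0 0 0 0 0 2 0.1;0 0 0 0 0 -20 0.1;0 0 0 0 0 -60 0.1;0 0 0 0 0 -120 0.1;0 0 0 0 0 -120 0.1'
python3 - <<'E'
from h import *
p,w=cloud("wrist"); np.savez("wr4",p=p,w=w); save("w4",p)
print(totool([.4971,-.0105,.16]).round(1)); o=status.get_obs(); print(o["joints"].round(2))
E
```

```text
clock: 8.1
tcp_pos: [0.5135, 0.2395, 0.1343]
orientation: [-3.135, 0.111, -0.01]
contact_force: [-0.1, -0.0, -0.2]
grip_width: 0.0469
gripper_force: 0.0
[  2.9 250.1 -28.6]
[-1.11  0.51  0.75  1.95 -0.46  0.85 -1.75]
```

View pics/w4.png

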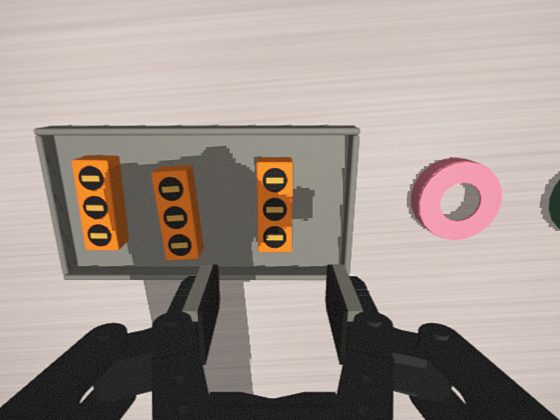

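The new holder lies flat in the tray at (274,205), apart from the other two at (97,203) and (176,213). Next is the lid set.

```bash
python3 -m creep '0 0 0 0 60 -10 0.1;0 0 0 0 120 -29 0.1;0 0 0 0 180 -29 0.1;0 0 0 0 230 -29 0.1;0 0 0 3 250 -29 0.1;0 0 0 3 250 -29 0.1;0 0 0 3 250 -29 0.1;0 0 0 3 250 -29 0.1;0 0 0 3 250 -29 0.1'
cat > lid.py <<'E'
from h import *
o=status.get_obs()
for n in("wrist","top"):
    p,w=cloud(n); np.savez(n+"5",p=p,w=w); Z=w[...,2]
    near=(np.hypot(w[...,0]-.497,w[...,1]+.010)<.045)
    hsv=cv2.cvtColor(p,cv2.COLOR_RGB2HSV).astype(int);H,S=hsv[...,0],hsv[...,1]
    for nm,m in(("cap",near&(Z>.018)&(Z<.029)&(H>40)&(H<95)&(S>80)),("knob",near&(Z>.045)&(Z<.054)&(H>15)&(H<35)&(S>80))):
        if m.sum()<10: continue
        q=(w[m]*1000).astype(np.float32); c=cv2.minEnclosingCircle(q[:,:2].copy()); e=cv2.minAreaRect(q[:,:2].copy()); print(n,nm,len(q),np.round(c[0],1),round(c[1],1),np.round(e[0],1),np.round(e[1],1),np.median(q[:,2]))
    if n=="top":
        m=(Z>.050)&(Z<.068)&(abs(w[...,0]-.482)<.04)&(abs(w[...,1]+.183)<.04)
        q=(w[m][:,:2]*1000).astype(np.float32); print("tin",len(q),cv2.minEnclosingCircle(q),cv2.minAreaRect(q))
M=R.from_rotvec(o["orientation"]).as_matrix();print(M.round(3),o["tcp_pos"])
print(totool([.4971,-.0105,.027]).round(1))
E
python3 lid.py
```

```text
clock: 9.28
tcp_pos: [0.4961, -0.0099, 0.1591]
orientation: [3.14, -0.107, -0.001]
contact_force: [0.5, 0.9, 0.4]
grip_width: 0.0469
gripper_force: 0.0
wrist cap 3077 [496.3  -7.2] 30.6 [496.7  -6.9] [59.2 60.5] 23.004898
wrist knob 437 [496.6  -7.7] 8.9 [496.7  -7.8] [17.2 16.9] 48.868073
tin 57 ((481.67156982421875, -199.24618530273438), 20.2553653717041) ((481.260498046875, -205.40011596679688), (12.335269927978516, 40.510528564453125), 86.1781005859375)
[[ 0.998 -0.068 -0.   ]
 [-0.068 -0.998  0.   ]
 [-0.     0.    -1.   ]] [ 0.49613981 -0.00993795  0.15911458]
[  1.    0.  132.2]
```

Run:
```python
from h import *
for f in("wr4","top5"):
    d=np.load(f+".npz");w=d["w"];p=d["p"];Z=w[...,2]
    S=cv2.cvtColor(p,cv2.COLOR_RGB2HSV)[...,1]
    m=(Z>.0225)&(Z<.033)&(abs(w[...,0]-.511)<.045)&(abs(w[...,1]-.238)<.03)
    q=(w[m][:,:2]*1000).astype(np.float32);print(f,len(q),cv2.minAreaRect(q))
```

```text
wr4 3209 ((511.4934387207031, 240.0191650390625), (25.990991592407227, 69.77657318115234), 86.36124420166016)
top5 450 ((512.1533203125, 236.91268920898438), (26.59236717224121, 69.73767852783203), 85.9756088256836)
```

```bash
python3 -m creep '0 0 0 1 -1 50 0.1;0 0 0 1 -1 100 0.1;0 0 0 1 -1 122 0.1;0 0 0 1 -1 132 0.1;0 0 0 1 -1 132 0.1;0 0 0 1 -1 132 0.1;0 0 0 1 -1 132 -1;0 0 0 1 -1 132 -1;0 0 0 1 -1 132 -1;0 0 0 1 -1 132 -1' 70; python3 -m creep '0 0 0 0 0 0 -1;0 0 0 0 0 -15 -1;0 0 0 0 0 -40 -1;0 0 0 0 0 -80 -1;0 0 0 0 0 -120 -1;0 0 0 0 0 -133 -1;0 0 0 0 0 -133 -1;0 0 0 0 0 -133 -1'
python3 - <<'E'
from h import *
print(totool([.4820,-.1845,.16]).round(1))
p,w=cloud("scene"); save("s6",p[120:280,120:400],2.5)
E
```

```text
clock: 10.62
tcp_pos: [0.4978, -0.0098, 0.0281]
orientation: [-3.139, 0.11, -0.002]
contact_force: [-0.2, 1.0, 6.6]
grip_width: 0.0156
gripper_force: 68.2
clock: 11.62
tcp_pos: [0.4963, -0.0098, 0.1593]
orientation: [3.139, -0.11, -0.003]
contact_force: [-0.1, 0.6, -2.1]
grip_width: 0.0155
gripper_force: 68.6
[ -2.1 175.3  -0.7]
```

View pics/s6.png

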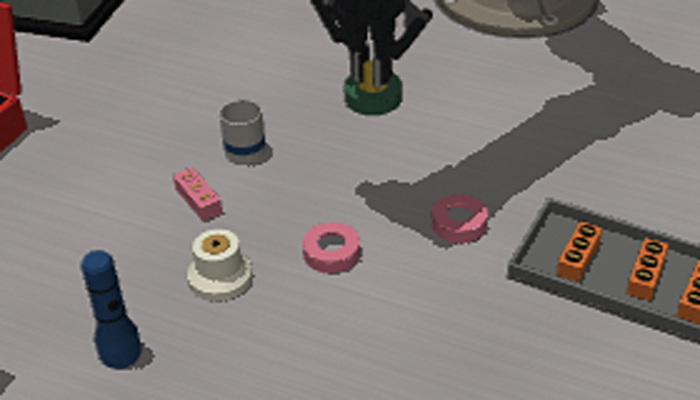

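The whole lid set hangs level from the gripper, cap at (372,92). The open tin stands at (243,130), undisturbed.

```bash
python3 -m creep '0 0 0 0 40 0 -1;0 0 0 -1 80 0 -1;0 0 0 -2 110 0 -1;0 0 0 -2 110 0 -1;0 0 0 -2 110 0 -1;0 0 0 -2 110 0 -1;0 0 0 -2 110 0 -1'
cat > tin.py <<'E'
from h import *
o=status.get_obs()
for n in("wrist","top","scene"):
    p,w=cloud(n); np.savez(n+"7",p=p,w=w); Z=w[...,2]
    m=(Z>.055)&(Z<.066)&(np.hypot(w[...,0]-.482,w[...,1]+.185)<.034)
    q=(w[m][:,:2]*1000).astype(np.float32)
    if len(q)>8:
        # circle fit, outer edge: algebraic on all rim pts (mid-wall radius ~23.7)
        from scipy.optimize import least_squares
        s=least_squares(lambda c:np.hypot(q[:,0]-c[0],q[:,1]-c[1])-23.7,[482,-185],loss="soft_l1"); e=cv2.minEnclosingCircle(q)
        print(n,len(q),s.x.round(1),np.round(e[0],1),round(e[1],1))
print(o["tcp_pos"])
print(totool([.4820,-.1845,.10]).round(1))
E
python3 tin.py
```

```text
clock: 12.55
tcp_pos: [0.4876, -0.1187, 0.1601]
orientation: [-3.14, 0.108, 0.001]
contact_force: [0.4, -0.3, -0.6]
grip_width: 0.0153
gripper_force: 68.8
wrist 875 [ 481.9 -183.7] [ 481.4 -184.2] 25.3
scene 75 [ 484.1 -182.1] [ 483.8 -181.8] 27.4
[ 0.48760435 -0.11870508  0.16008451]
[-1.  65.5 60.2]
```

```bash
python3 -m creep '0 0 0 -1 40 10 -1;0 0 0 -1 66 30 -1;0 0 0 -1 66 50 -1;0 0 0 -1 66 50 -1;0 0 0 -1 66 50 -1;0 0 0 -1 66 50 -1;0 0 0 -1 66 50 -1'
cat > chk.py <<'E'
from h import *
P=[];C=[];T=[];K=[]
for i in range(4):
    p,w=cloud("scene"); o=status.get_obs(); P.append(o["tcp_pos"]); T.append(totool([.4825,-.1846,.072])); 
    Z=w[...,2]; hsv=cv2.cvtColor(p,cv2.COLOR_RGB2HSV).astype(int);H,S=hsv[...,0],hsv[...,1]
    m=(np.hypot(w[...,0]-.482,w[...,1]+.185)<.04)&(H>40)&(H<95)&(S>80)&(Z>.03)
    C.append(w[m])
print(np.mean(P,0).round(4),np.std(P,0).round(4),np.mean(T,0).round(1))
q=np.vstack(C); zt=np.percentile(q[:,2],97); t=q[q[:,2]>zt-.006]
A=np.c_[t[:,:2]-t[:,:2].mean(0),np.ones(len(t))]; s=np.linalg.lstsq(A,t[:,2],rcond=None)[0]
print(len(t),"cap top z",s[2],"tilt deg",np.degrees(s[:2]).round(1), "centre",(t[:,:2].min(0)+t[:,:2].max(0))/2)
save("c%d"%int(o["clock"]*10),p[120:220,170:320],4)
E
python3 chk.py
```

```text
clock: 13.58
tcp_pos: [0.4824, -0.1851, 0.1108]
orientation: [-3.14, 0.109, -0.002]
contact_force: [-0.0, 0.4, -1.0]
grip_width: 0.0156
gripper_force: 68.9
[ 0.4821 -0.1852  0.1106] [0.0001 0.     0.0001] [ 0.3 -0.7 38.6]
445 cap top z 0.10905157483493554 tilt deg [-10.4  12.9] centre [ 0.4830283  -0.17992965]
```

```bash
python3 -m creep '0 0 0 0 -1 8 -1;0 0 0 0 -1 16 -1;0 0 0 0 -1 22 -1;0 0 0 0 -1 28 -1;0 0 0 0 -1 32 -1;0 0 0 0 -1 35 -1;0 0 0 0 -1 36 -1;0 0 0 0 -1 36 -1;0 0 0 0 -1 36 -1'; python3 chk.py
```

```text
clock: 14.9
tcp_pos: [0.4821, -0.1844, 0.0744]
orientation: [3.14, -0.11, 0.0]
contact_force: [-0.2, -0.5, -1.5]
grip_width: 0.0155
gripper_force: 68.9
[ 0.4821 -0.1844  0.0744] [0. 0. 0.] [0.5 0.2 2.4]
429 cap top z 0.07382199974617011 tilt deg [-10.2  19.7] centre [ 0.48267645 -0.17704936]
```

```bash
python3 -m creep '0 0 0 0 0 0.7 -1;0 0 0 0 0 1.4 -1;0 0 0 0 0 2.0 -1;0 0 0 0 0 2.0 -1;0 0 0 0 0 2.0 -1'; python3 -m creep '0 0 0 0 0 0.5 -1;0 0 0 0 0 0.5 -1;0 0 0 0 0 1 -1;0 0 0 0 0 1 -1'
```

```text
clock: 15.72
tcp_pos: [0.4819, -0.1844, 0.0723]
orientation: [-3.14, 0.11, 0.0]
contact_force: [-0.8, 0.3, -0.6]
grip_width: 0.0154
gripper_force: 69.1
clock: 16.23
tcp_pos: [0.4822, -0.1846, 0.0721]
orientation: [-3.139, 0.111, -0.001]
contact_force: [-3.4, 1.6, 10.0]
grip_width: 0.0154
gripper_force: 70.3
```

```bash
python3 -m creep '0 0 0 0 0 -0.7 -1;0 0 0 0 0 -0.7 0.1;0 0 0 0 0 -0.7 0.1;0 0 0 0 0 -0.7 0.1;0 0 0 0 0 -20 1;0 0 0 0 0 -60 1;0 0 0 0 0 -98 1;0 0 0 0 0 -98 1;0 0 0 0 0 -98 1;0 0 0 0 0 -98 1'
python3 - <<'E'
from h import *
o=status.get_obs();print(o["tcp_pos"],o["joints"].round(2))
for n in("wrist","scene","top"):
    p,w=cloud(n); np.savez(n+"8",p=p,w=w); Z=w[...,2]
    near=(np.hypot(w[...,0]-.482,w[...,1]+.185)<.045)
    hsv=cv2.cvtColor(p,cv2.COLOR_RGB2HSV).astype(int);H,S=hsv[...,0],hsv[...,1]
    if n=="wrist": a=p
    else: b=p
    for nm,m in(("cap",near&(Z>.060)&(Z<.075)&(H>40)&(H<95)&(S>80)),("knob",near&(Z>.087)&(Z<.1)&(H>15)&(H<35)&(S>80))):
        if m.sum()<15: print(n,nm,m.sum()); continue
        q=(w[m]*1000).astype(np.float32); e=cv2.minAreaRect(q[:,:2].copy()); A=np.c_[q[:,:2]-q[:,:2].mean(0),np.ones(len(q))]; s=np.linalg.lstsq(A,q[:,2],rcond=None)[0]
        print(n,nm,len(q),np.round(e[0],1),np.round(e[1],1),"z",np.median(q[:,2]),"tilt",np.degrees(s[:2]).round(1))
    if n=="scene": b=p[130:220,170:310]
    if n=="wrist": v,u=np.where(near&(Z>.06));c=p[v.min()-8:v.max()+60,u.min()-30:u.max()+30];print(c.shape)
f=cv2.resize(c,(400,int(400*c.shape[0]/c.shape[1])));g=cv2.resize(b,(400,257))
h=max(f.shape[0],257);pad=lambda x:np.vstack([x,np.zeros((h-x.shape[0],400,3),np.uint8)])
save("s8",np.hstack([pad(f),pad(g)]))
E
```

```text
clock: 17.48
tcp_pos: [0.4813, -0.1841, 0.1686]
orientation: [-3.139, 0.11, 0.003]
contact_force: [-0.3, -0.8, -0.5]
grip_width: 0.0855
gripper_force: 0.0
[ 0.48128272 -0.18412274  0.16862359] [-0.44  0.39  0.86  2.04 -0.39  0.88 -1.  ]
wrist cap 3824 [ 480.1 -182.9] [59.2 61. ] z 67.00993 tilt [-0.5  0. ]
wrist knob 594 [ 481.1 -182.7] [17.1 17.4] z 92.911285 tilt [-5.6  0.1]
(263, 428, 3)
scene cap 158 [ 483.8 -179.5] [55.6 56.5] z 66.99681 tilt [-1.7 -2.4]
scene knob 26 [ 485.  -180.1] [18.  15.1] z 92.53924 tilt [-7.8  0.9]
top cap 146 [ 480.5 -181.9] [40.8 56.7] z 67.231186 tilt [-0.2 -0.2]
top knob 2
```

View pics/s8.png

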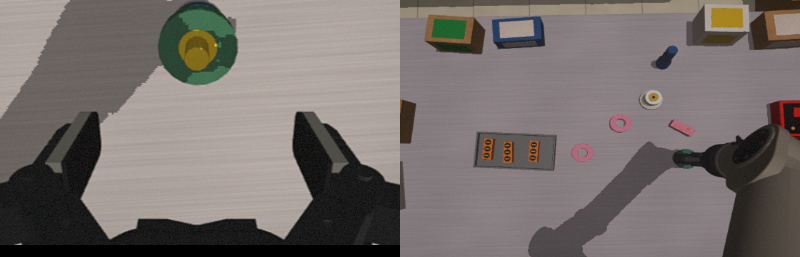

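The cap top is at z 67.0 mm and the knob top at 92.9 mm (93 expected), so the inner lid is home and level. The left panel shows the lid set on the tin at (198,45), centred between the open fingers.

```bash
python3 -m creep '0 0 0 -0.6 0 50 1;0 0 0 -0.6 0 90 1;0 0 0 -0.6 0 115 1;0 0 0 -0.6 0 128 1;0 0 0 -0.6 0 133 1;0 0 0 -0.6 0 133 1;0 0 0 -0.6 0 133 1;0 0 0 -0.6 0 133 1' 35; python3 -m creep '0 0 0 0 0 0 0.3;0 0 0 0 0 0 0.3;0 0 0 0 0 0 0.3;0 0 0 0 0 0 0.3;0 0 0 0 0 0 0.3' 35
```

```text
clock: 18.62
tcp_pos: [0.4818, -0.1844, 0.0369]
orientation: [3.14, -0.11, 0.002]
contact_force: [0.2, 1.4, 0.1]
grip_width: 0.0854
gripper_force: 0.0
clock: 19.25
tcp_pos: [0.4816, -0.1844, 0.0368]
orientation: [-3.139, 0.111, -0.001]
contact_force: [-1.3, 0.5, 6.4]
grip_width: 0.0603
gripper_force: 36.6
```

```bash
python3 -m creep '0 0 0 0 0 -3 0.3;0 0 0 0 0 -8 0.3;0 0 0 0 0 -15 0.3;0 0 0 0 0 -25 0.3;0 0 0 0 0 -40 0.3;0 0 0 0 0 -55 0.3;0 0 0 0 0 -70 0.3;0 0 0 0 0 -75 0.3;0 0 0 0 0 -75 0.3;0 0 0 0 0 -75 0.3'
python3 - <<'E'
from h import *
p,w=cloud("scene"); a=p
np.savez("s9",p=p,w=w); Z=w[...,2]
near=(np.hypot(w[...,0]-.482,w[...,1]+.183)<.045)
hsv=cv2.cvtColor(p,cv2.COLOR_RGB2HSV).astype(int);H,S=hsv[...,0],hsv[...,1]
m=near&(H>40)&(H<95)&(S>80)&(Z>.02); q=w[m]; print("cap z",np.percentile(q[:,2],[3,50,97]))
# lower edge per-column levelness
m=near&(H>18)&(H<35)&(S>100)&(Z>.03);q=w[m]; print("yellow",len(q),np.percentile(q[:,2],[3,97]),np.nanmean(q[:,:2],0))
save("s9",p[120:215,150:310],5)
E
```

```text
clock: 20.5
tcp_pos: [0.481, -0.1841, 0.1109]
orientation: [-3.139, 0.11, 0.001]
contact_force: [-0.1, -0.2, -0.3]
grip_width: 0.0603
gripper_force: 38.0
cap z [0.12391236 0.14024904 0.1682644 ]
yellow 188 [0.06101972 0.09302366] [ 0.48716566 -0.17819696]
```

View pics/s9.png

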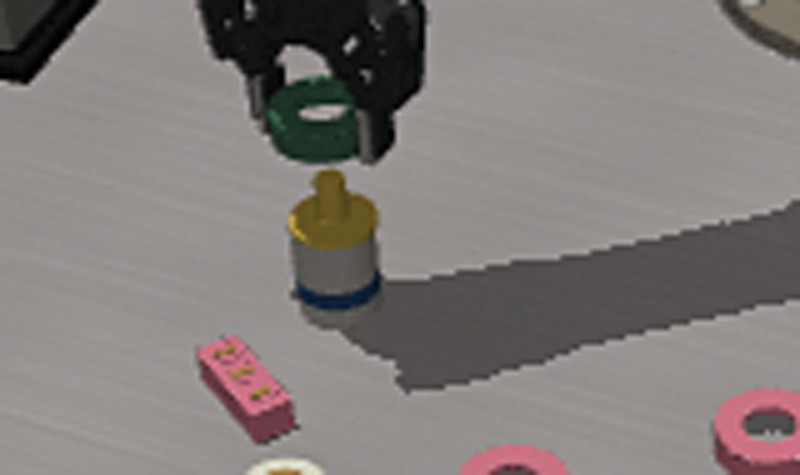

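The cap at (320,118) is held level about 74 mm above where it sat. The yellow inner lid is seated on the tin at (333,220), knob top still at 93 mm.

```bash
python3 -c "
from bench import r
print(r.hand_in())"
```

```text
the job is handed in; nothing more can be done
None
```

The job is handed in at about 20.5 s of robot time: holder_a lies flat in the tray, the yellow inner lid is fully home on the tin, and the green cap is held level about 74 mm above where it sat.

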